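# Portion the bread rolls through the tipping scale

## Robot

A 6-joint arm with a two-finger parallel gripper is mounted at the origin on the work surface. World frame = base frame: x ahead of the robot, y to its left, z up, the work surface at z = 0. Lengths are in m, angles in rad, forces in N, time in s.
With the tool pointing down it reaches from about 0.375 to 0.9 m from the base axis. Payload 3.1 kg.
Tool frame: the origin (TCP) lies midway between the tips of the shut fingers; the grasp point (between the pads) lies 19 mm behind it (pinch_z is the distance from the TCP to the grasp point, in m); y points along the fingers, z is the direction in which the jaws open and shut, and the axes are right-handed (so a half turn about y gives the same grasp; the last joint's range is limited). The gripper opens to 87 mm and grips with 3 to 60 N. Pads are 19 mm wide; open, the fingers measure 117 mm over their backs; the gripper's body (75 mm by 190 mm) begins 51 mm behind the grasp point.
Start: joints at [1.026, 0.527, 1.433, -0, 1.181, -0.178], TCP at [0.224, 0.584, 0.223] pointing down, gripper open.
Joint ranges: [-3.08, 3.08], [-0.75, 2.2], [0.22, 2.44], [-1.43, 4.57], [0, 2.65], [-2.85, 2.85]. Speed limits (rad/s): [2.79, 2.79, 3.14, 3.14, 3.14, 3.14].

## Interface

Orientations are given as a unit quaternion [x, y, z, w].
In Python, from rig import * gives the robot as it stands.
- The arm moves only by the tool drive_tool, never from a script. Its argument "plan" is a list of rows, each a list of 7 numbers: the shift along the tool's x, y, z in mm, then the turn, a rotation vector about the tool's x, y, z in degrees, then the finger opening in mm, from 0 to 87. A call has 1 to 10 rows; each row is the pose to reach, as a shift and turn from the pose commanded when the call began, along the tool's axes at that moment; what a row does not reach only later rows make up. A row lasts 1/10 s, in which the tool goes at most 50 mm and 8.59 degrees, less where a joint would pass 70% of its speed; a pose out of reach is approached as far as the arm can. A call with a gripper value outside its range is refused whole. The fingers move at their own pace and stop on an object; "newtons" is the grip in N (left out, the last holds). Time passes only in rows, so rows that repeat a pose let the fingers close. It gives the time, the measured TCP pose, the force and the opening at its end, in the units of the state.
- get_obs(): the state, without advancing time (a new reading comes with each control period).
- camera(name): name is "side" or "top"; returns the picture (384x512x3 uint8, blue, green, red); there is no depth.
- get_calibration(name): a dict with "fx", "fy", "cx", "cy" (pixels), "D" ([k1, k2, p1, p2, k3] as OpenCV has them; the pictures are not rectified), "origin" and "rotation" of the camera in the world. Camera axes: x right, y down, z forward; pixel columns grow to the right and rows downward; lengths in m; the calibration is good to about 2 mm. A picture is of the moment at which its call begins. get_calibration takes no time and is no camera call.
- hand_in(): hands the job in, once; it reports no verdict.
Trained networks look in the newest picture that a camera, given by its name, has taken for a name from the list of things; names that differ only in an ending like _2 or _b are one class to them, and where a whole thing is asked for, a point or a joint stands for the part that bears it (a point fixed in the world has none). Each returns a list of dicts, best first, with "conf" (0 to 1); they miss things now and then, are a little off and sometimes report something else, mostly with a low value. They report only what shows in the picture. A call takes as long as a camera call.
- spot_in(camera, target): "location" ([column, row] in pixels, amid what is visible of it).
- mark_of(camera, target): "location" ([column, row] in pixels: a listed point, or the origin of a listed thing).
The state is a dict: "time": time; "q": joint angles; "joint_velocities": joint speeds; "joint_torque": joint torques, N m; "position": TCP position; "tool_rot": TCP orientation; "ft_force": force on the tool from outside, world axes, zero at the start; "moment": the same for the moment, N m; "grip_width": finger opening in m.
Only numpy, scipy, OpenCV 4.12 (cv2) and the standard library are available. Lean on these libraries where they do the work, as an engineer would, in place of code of your own. Each camera call takes 0.05 s, during which the arm holds its last target. There are 200 camera calls.

## Task

Swing the bread bin's lid right over so that it stays open by itself, and move every roll from the bin into the pan of the scale. When all of them are in the upright pan together and let go, lift the pan's bar to tip it until every roll has tumbled out into the tub behind, then bring the pan back upright and shut the bin; all rolls must end in the tub, and the other things on the bench stay where they are.

Things in the scene. Friction and masses are not known exactly. Their poses are not given: they have to be found in the camera images.
- lid (a joint): hinge of the bread bin's orange lid, rad: 0 shut, grows as its front edge is lifted up and away, 1.8 wide open (a stop). The lid is free-swinging (0.3 kg, about 2 N to lift at its bar): below about 1.57 it falls shut, beyond that it falls open and rests on the stop.
- lid_hinge (a point): point on the lid's hinge line, midway along it, at the far rim of the bin; x axis of the lid when shut points away from the lid's bar, y along the hinge, z up (the frame turns with the lid)
- lid_bar (a point): middle of the dark steel bar handle on the lid: round, 10 mm thick, 110 mm clear length along the lid's y, 210 mm from the hinge line and level with it when shut, 40 mm clear of the lid's front edge; there are 35 mm free between bar and bin front. Pinched across with 20 to 40 N it turns between the fingers, so a gripper that stays vertical can carry it round; in a loose grip it drops out.
- bin: white bread bin, outside 170 x 350 x 58 mm (x, y, z), walls 5 mm, fixed to the bench; origin under its centre, x from the lid's bar towards the hinge, z up. Orange lid on top. On its floor, 3 low ribs (26 mm wide, 12 mm above the floor, along x) at y = -76, 0, 76 mm make four lanes, at y = -114, -38, 38 and 114 mm, for one roll each.
- bin_in (a point): centre of the bin's inner floor, 5 mm above the bench; axes as bin
- scale: portion scale with tipping pan, fixed to the bench: white base 125 x 260 x 80 mm, two posts 210 mm high at y = +-148 mm that carry the pan between them, steel tub behind; origin on the bench below the middle, x away from the pan's red bar towards the tub, z up
- pan (a joint): hinge of the aluminium tipping pan between the posts, rad: 0 upright (a stop), grows as its red bar is lifted up and away, so that it empties over its sloping far side into the tub; stop at 1.75. The pan (0.6 kg) swings back upright by itself when let go; 2 to 3 N at the bar lifts it. Rolls slide out at 1.4 or so.
- pan_hinge (a point): point on the pan's hinge line, 190 mm above the bench and midway between the posts; frame turns with the pan, as scale when upright
- pan_bar (a point): middle of the red bar handle of the pan: round, 10 mm thick, 110 mm clear length along y, 128 mm from the hinge line and level with it when upright, 45 mm clear of the pan's near wall
- pan_in (a point): centre of the pan's flat inner floor (105 mm along x, 262 mm along y), 23 mm nearer the bar than the hinge and 60 mm below it; frame turns with the pan. Inside depth 70 mm; near and end walls upright; far wall slopes out at 45 degrees, its lip 83 mm beyond the hinge line and 9 mm below it.
- tub_in (a point): centre of the inner floor of the steel tub behind the pan, 4 mm above the bench; axes as scale; the tub is 260 x 250 mm outside, 70 mm high, walls 4 mm, open on top, fixed
- roll1_mid (a point): centre of a crusty bread roll, 84 x 42 x 38 mm (x, y, z), brown with three pale cuts on top, about 80 g; None if absent from this start
- roll2_mid (a point): centre of a crusty bread roll, 84 x 42 x 38 mm (x, y, z), brown with three pale cuts on top, about 80 g; None if absent from this start
- roll3_mid (a point): centre of a crusty bread roll, 84 x 42 x 38 mm (x, y, z), brown with three pale cuts on top, about 80 g; None if absent from this start
- roll4_mid (a point): centre of a crusty bread roll, 84 x 42 x 38 mm (x, y, z), brown with three pale cuts on top, about 80 g; None if absent from this start
- beaker: bystander, to be left alone: small steel beaker, 70 mm across, 80 mm high; origin at its underside centre
- shaker: bystander, to be left alone: white shaker with a steel cap, 56 mm across, about 110 mm high; origin at its underside centre
- cutter: bystander, to be left alone: steel ring cutter, 90 mm across, 35 mm high; origin at its underside centre
- turner: bystander, to be left alone: grey kitchen turner 260 mm long, lying flat; origin at its underside in the handle-blade line
- jam: bystander, to be left alone: amber jam jar with a red cap, 72 mm across, about 90 mm high; origin at its underside centre
- dish: bystander, to be left alone: blue ceramic dish, 110 mm across, 45 mm high; origin at its underside centre
- block: bystander, to be left alone: blue plastic block, 90 x 60 x 25 mm; origin at its underside centre

How it is judged:
By the outcome, as a careful person would: the job done as asked, in the order asked, and still so for the second after the job is handed in, with the robot touching nothing.
Of roll1, roll2, roll3, roll4 only 2 to 4 are there at a start; the rules pass over those that are not, and their reading is None.
At some moment in a run one of roll1, roll2, roll3, roll4 may be knocked a few centimetres aside while the robot is not near it.
It also fails if it takes over 210 s, if anything falls off the work surface, if the arm or the gripper's body presses on something with over 40 N, if the wrist force passes 120 N, or if a joint passes its speed limit or range.

## Working session

There is one attempt and no reset: what is moved stays moved. The work goes in short steps, Python scripts to look and compute and a tool call to move; the robot and the scene stay as the last step left them, time stands still between calls to the robot, and variables do not carry over. Pictures are saved under pics/ and viewed, about 12 in all and at most 16, crops included, and the job is handed in when it is done.

Besides the shell and the picture viewer there is one more tool, called after "Request:" as name(argument=value, ...) on one line, values as JSON. drive_tool: Moves the arm, as the interface text tells. Its arguments: {"type":"object","properties":{"plan":{"type":"array","items":{"type":"array","items":{"type":"number"}}},"newtons":{"type":"number"}},"required":["plan"]}

```bash
ls; mkdir -p pics; python3 - <<'E'
from rig import *
import cv2
o=get_obs();print(o)
for c in("side","top"):
    cv2.imwrite(f"pics/{c}0.png",camera(c)); print(get_calibration(c))
    for t in("lid_bar","lid_hinge","bin","scale","pan_bar","pan_hinge","pan_in","tub_in","roll1_mid","beaker","shaker","cutter","turner","jam","dish","block"):
        print(c,t,[(d["conf"],d["location"]) for d in mark_of(c,t)][:4])
E
```

```text
pics
{'time': 0.0, 'q': array([ 1.02651088e+00,  5.28486917e-01,  1.43389420e+00,  8.51354767e-06,
        1.18140843e+00, -1.78474250e-01]), 'joint_velocities': array([ 1.73846228e-04, -1.76674195e-03, -7.01553912e-04, -1.34180067e-04,
        5.57075110e-05,  1.50571322e-03]), 'joint_torque': array([ 6.49678805e-04, -4.40032268e+01, -1.76594335e+01,  6.33468828e-02,
        5.81604894e-02, -1.61035432e-04]), 'position': array([0.22313598, 0.58302558, 0.22156147]), 'tool_rot': array([ 0.69603672, -0.12889214,  0.12833769, -0.69458559]), 'ft_force': array([-0.11248439, -0.87444764,  0.15158291]), 'moment': array([-0.0180433 , -0.05868785,  0.05584741]), 'grip_width': 0.0870664535963989}
{'fx': 470.2156905070845, 'fy': 470.2156905070845, 'cx': 252.3233157379215, 'cy': 189.04595013697926, 'D': array([-0.00607722,  0.        ,  0.        ,  0.        ,  0.        ]), 'origin': array([ 0.3990143 , -1.02872917,  1.25172896]), 'rotation': array([ 0.92896748, -0.04775749,  0.02793953, -0.36600277])}
side lid_bar [(0.84, [215.1, 257.8])]
side lid_hinge [(0.67, [285.6, 253.9]), (0.25, [330.0,
[... 979 characters left out ...]
70909849, -0.70320924,  0.02691341, -0.04417883])}
top lid_bar [(0.78, [320.6, 241.6])]
top lid_hinge [(0.87, [325.4, 187.3])]
top bin [(0.96, [323.7, 212.1]), (0.68, [318.7, 242.7])]
top scale [(0.66, [199.5, 212.9])]
top pan_bar [(0.91, [188.7, 247.8])]
top pan_hinge [(0.98, [192.8, 206.2])]
top pan_in [(0.91, [195.0, 215.6]), (0.55, [202.4, 213.6])]
top tub_in [(0.73, [203.4, 174.7])]
top roll1_mid []
top beaker [(0.65, [385.1, 253.6]), (0.62, [201.6, 212.5])]
top shaker [(0.58, [266.7, 129.6])]
top cutter [(0.62, [142.0, 249.4])]
top turner [(0.65, [137.0, 195.3])]
top jam [(0.95, [342.7, 268.7]), (0.29, [264.4, 128.6])]
top dish [(0.68, [393.4, 210.7])]
top block [(0.7, [173.4, 271.1])]
```

```bash
cat > h.py <<'E'
from rig import *
import cv2, numpy as np
from scipy.spatial.transform import Rotation as R
from scipy.optimize import least_squares
def ray(c,uv):
    k=get_calibration(c);K=np.array([[k["fx"],0,k["cx"]],[0,k["fy"],k["cy"]],[0,0,1]])
    p=cv2.undistortPoints(np.array([[uv]],float),K,k["D"])[0,0]
    return k["origin"],R.from_quat(k["rotation"]).apply([p[0],p[1],1])
def onz(c,uv,z):
    o,d=ray(c,uv);return o+d*(z-o[2])/d[2]
def proj(c,P):
    k=get_calibration(c);K=np.array([[k["fx"],0,k["cx"]],[0,k["fy"],k["cy"]],[0,0,1]])
    r=R.from_quat(k["rotation"]).inv();P=np.atleast_2d(P)
    return cv2.projectPoints(r.apply(P-k["origin"]),np.zeros(3),np.zeros(3),K,k["D"])[0][:,0]
def tri(a,b):
    (o1,d1),(o2,d2)=ray("side",a),ray("top",b)
    A=np.stack([d1,-d2],1);s=np.linalg.lstsq(A,o2-o1,rcond=None)[0]
    p,q=o1+s[0]*d1,o2+s[1]*d2
    return (p+q)/2,np.linalg.norm(p-q)
def rows(P):  # world waypoint -> tool shift mm from current pose
    o=get_obs();return np.round(R.from_quat(o["tool_rot"]).inv().apply(np.array(P)-o["position"])*1000)
def where():
    o=get_obs();print(round(o["time"],2),np.round(o["position"],3),"\n",np.round(R.from_quat(o["tool_rot"]).as_matrix(),3),"w",round(o["grip_width"],4),"F",np.round(o["ft_force"],1),"q",np.round(o["q"],2))
E
python3 - <<'E'
from h import *
where()
print(tri([215.1,257.8],[320.6,241.6]),"lidbar")
print(tri([285.6,253.9],[325.4,187.3]),"lidhinge")
print(tri([255.9,269.4],[323.7,212.1]),"bin", onz("top",[323.7,212.1],0))
print(tri([205.8,136.8],[188.7,247.8]),"panbar",onz("top",[188.7,247.8],.19))
print(tri([241.9,128],[192.8,206.2]),"panhinge",onz("top",[192.8,206.2],.19))
print(tri([236.5,169.7],[199.5,212.9]),"scale",onz("top",[199.5,212.9],0))
print(tri([236.8,143.1],[195,215.6]),"panin")
print(onz("top",[203.4,174.7],0.004),"tub")
for n,p in dict(beaker=[385.1,253.6],shaker=[266.7,129.6],cutter=[142,249.4],turner=[137,195.3],jam=[342.7,268.7],dish=[393.4,210.7],block=[173.4,271.1]).items(): print(n,onz("top",p,0))
a=cv2.imread("pics/side0.png");b=cv2.imread("pics/top0.png")
cv2.imwrite("pics/s0.png",cv2.resize(a,None,fx=1.56,fy=1.56)); cv2.imwrite("pics/t0.png",cv2.resize(b,None,fx=1.56,fy=1.56))
E
```

```text
1.7 [0.224 0.584 0.223] 
 [[ 0.934  0.     0.358]
 [-0.358  0.     0.934]
 [ 0.    -1.     0.   ]] w 0.087 F [-0.1 -0.6 -0.5] q [ 1.03  0.53  1.43 -0.    1.18 -0.18]
(array([ 0.40025973, -0.20429376,  0.06847992]), np.float64(0.007636674131161164)) lidbar
(array([ 0.60135714, -0.22091602,  0.08271829]), np.float64(0.014728482345290056)) lidhinge
(array([ 0.515119  , -0.22431852,  0.01769374]), np.float64(0.008893651517991765)) bin [ 0.51173377 -0.22692125  0.        ]
(array([0.38730242, 0.23662464, 0.17219584]), np.float64(0.010640577285332043)) panbar [0.38275175 0.23303857 0.19      ]
(array([0.51572452, 0.21721455, 0.21809008]), np.float64(0.003784942977903776)) panhinge [0.51590476 0.22309947 0.19      ]
(array([0.5020249 , 0.23643426, 0.00075642]), np.float64(0.0058820162601206155)) scale [0.50501067 0.23651505 0.        ]
(array([0.49400263, 0.22392153, 0.14512564]), np.float64(0.012303456467002942)) panin
[0.64912493 0.22470018 0.004     ] tub
beaker [ 0.3589982  -0.45511085  0.        ]
shaker [ 0.82554278 -0.01289748  0.        ]
cutter [0.3653058  0.45229125 0.        ]
turner [0.56966382 0.47968252 0.        ]
jam [ 0.30357969 -0.29617329  0.        ]
dish [ 0.51846278 -0.48985581  0.        ]
block [0.28729412 0.32991623 0.        ]
```

View pics/s0.png

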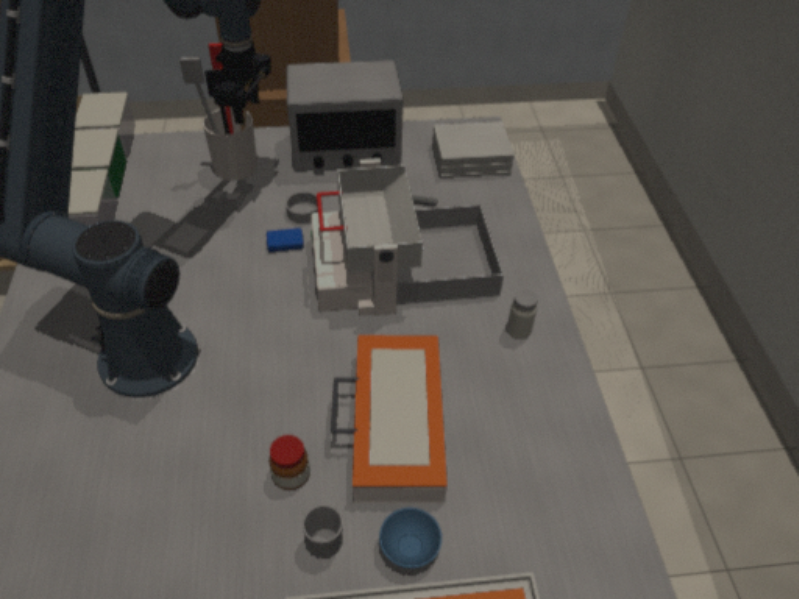

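View pics/t0.png

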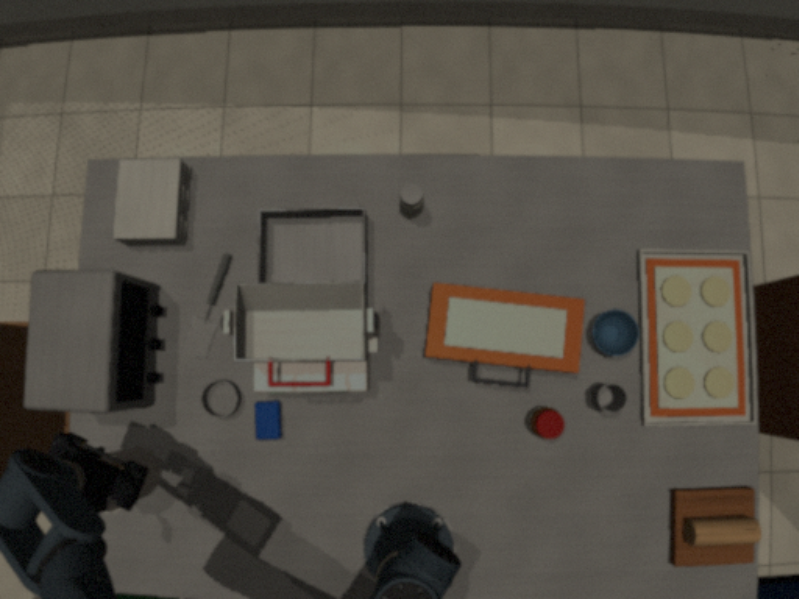

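The side view shows the bin with the orange lid (x 355–445, y 335–490, upscaled px) and its bar at (343,410). The scale is at (360,240), with the tub to its right. The top view shows the lid corners near (432,284), (585,298), (578,372), (426,357) and the red bar near (300,373). Next I'll fit the yaws.

```bash
python3 - <<'E'
from h import *
b=cv2.imread("pics/top0.png");hsv=cv2.cvtColor(b,cv2.COLOR_BGR2HSV)
def rect(m,z,x0,x1):
    m=m.copy();m[:,:x0]=0;m[:,x1:]=0
    ys,xs=np.nonzero(m);w=np.array([onz("top",[x,y],z)[:2] for x,y in zip(xs,ys)],np.float32)
    r=cv2.minAreaRect(w);print(len(xs),np.round(r[0],4),np.round(r[1],4),r[2]);print(np.round(cv2.boxPoints(r),3).tolist())
rect(cv2.inRange(hsv,(5,120,80),(16,255,255)),.064,260,380)
rect(cv2.inRange(hsv,(0,120,60),(4,255,255))|cv2.inRange(hsv,(172,120,60),(180,255,255)),.19,165,220)
# post tops & tub corners
for n,p,z in (("postL",[227,321],.21),("postR",[372,321],.21),("tub fl",[262,211],.07),("tub fr",[366,211],.07),("pan fl",[236,283],.18),("pan fr",[366,284],.18),("pan nl",[235,360],.2),("pan nr",[367,360],.2),("base nl",[254,390],.08),("base nr",[368,390],.08)):
    print(n,np.round(onz("top",np.array(p)/1.56,z),3))
E
```

```text
2247 [ 0.5164 -0.2167] [0.3499 0.1705] 84.05201721191406
[[0.4129999876022339, -0.38199999928474426], [0.5830000042915344, -0.4000000059604645], [0.6190000176429749, -0.052000001072883606], [0.44999998807907104, -0.03400000184774399]]
149 [0.4116 0.2249] [0.0476 0.1262] 1.6033227443695068
[[0.38600000739097595, 0.28700000047683716], [0.38999998569488525, 0.16099999845027924], [0.43700000643730164, 0.16200000047683716], [0.4339999854564667, 0.289000004529953]]
postL [0.514 0.372 0.21 ]
postR [0.517 0.074 0.21 ]
tub fl [0.784 0.348 0.07 ]
tub fr [0.783 0.103 0.07 ]
pan fl [0.597 0.366 0.18 ]
pan fr [0.596 0.09  0.18 ]
pan nl [0.435 0.356 0.2  ]
pan nr [0.439 0.084 0.2  ]
base nl [0.369 0.349 0.08 ]
base nr [0.373 0.091 0.08 ]
```

```bash
cat >> h.py <<'E'
BX=np.array([.9946,-.1036,0]);BY=np.array([.1036,.9946,0]);BC=np.array([.516,-.217,0])  # bin axes, centre
SX=np.array([.9998,.017,0]);SY=np.array([-.017,.9998,0]);SH=np.array([.5155,.223,.19])   # scale axes, pan hinge
E
python3 - <<'E'
from h import *
print(rows([[.35,.45,.32],[.45,.2,.32],[.5,0,.32],[.41,-.206,.32]]))
E
```

```text
[[ 166.  -97.  -80.]
 [ 349.  -97. -277.]
 [ 467.  -97. -446.]
 [ 457.  -97. -671.]]
```

Request:
drive_tool(plan=[[40, -40, -10, 0, 0, 0, 87], [80, -70, -40, 0, 0, 0, 87], [125, -97, -60, 0, 0, 0, 87], [166, -97, -80, 0, 8, 0, 30], [200, -97, -115, 0, 16, 0, 30], [230, -97, -150, 0, 24, 0, 30], [260, -97, -182, 0, 32, 0, 30], [290, -97, -215, 0, 40, 0, 30], [320, -97, -245, 0, 48, 0, 30], [349, -97, -277, 0, 55, 0, 30]], newtons=30)

```text
time: 2.7
position: [0.451, 0.1984, 0.3199]
tool_rot: [-0.556, 0.436, -0.437, 0.556]
ft_force: [0.6, 0.2, -0.3]
grip_width: 0.0389
```

```bash
python3 - <<'E'
from h import *
where()
B=BC+.085*BX-.21*BX
print(B,rows([[.5,0,.3],B+[0,0,.2]]))
E
```

```text
2.7 [0.451 0.198 0.32 ] 
 [[ 0.237  0.001  0.971]
 [-0.971  0.     0.237]
 [-0.    -1.     0.001]] w 0.0389 F [ 0.6  0.2 -0.3] q [ 0.19  0.23  1.62  0.    1.28 -0.05]
[ 0.391675 -0.20405   0.      ] [[ 204.   20.    1.]
 [ 377.  120. -153.]]
```

Request:
drive_tool(plan=[[45, 0, -10, 0, 5, 0, 30], [90, 0, -20, 0, 10, 0, 30], [140, 0, -35, 0, 15, 0, 30], [185, 10, -55, 0, 20, 0, 30], [230, 25, -75, 0, 20, 0, 30], [275, 50, -100, 0, 20, 0, 30], [315, 75, -120, 0, 20, 0, 30], [350, 100, -140, 0, 20, 0, 30], [377, 120, -153, 0, 20, 0, 30], [377, 120, -153, 0, 20, 0, 30]])

```text
time: 3.7
position: [0.3919, -0.2062, 0.1973]
tool_rot: [-0.472, 0.528, -0.526, 0.471]
ft_force: [-1.2, -0.1, 0.3]
grip_width: 0.0303
```

```bash
python3 - <<'E'
from h import *
where()
B=BC+.085*BX-.21*BX
for c,z in(("side",0),("top",.062)):
    im=camera(c)
    l=mark_of(c,"lid_bar");print(c,[(d["conf"],d["location"]) for d in l], onz(c,l[0]["location"],.062) if l else 0)
    cv2.imwrite(f"pics/{c}1.png",cv2.resize(im[180:300,150:310] if c=="side" else im[170:290,230:390],None,fx=3.5,fy=3.5))
a=np.hstack([cv2.imread("pics/side1.png")]);b=cv2.imread("pics/top1.png")
cv2.imwrite("pics/c1.png",cv2.resize(np.vstack([a,b]),None,fx=.7,fy=.7))
print(rows([B+[0,0,.042]]))
E
```

```text
3.7 [ 0.392 -0.206  0.197] 
 [[-0.11  -0.003  0.994]
 [-0.994  0.001 -0.11 ]
 [-0.001 -1.    -0.003]] w 0.0303 F [-1.2 -0.1  0.3] q [-0.74  0.33  1.9  -0.    0.92 -0.63]
side [(0.73, [214.0, 255.6])] [ 0.39353946 -0.19122532  0.062     ]
top [(0.61, [321.7, 242.5]), (0.24, [200.6, 173.9]), (0.18, [264.0, 130.3]), (0.17, [191.7, 246.1])] [ 0.40080178 -0.20922878  0.062     ]
[[  2. 158.  -2.]]
```

View pics/c1.png

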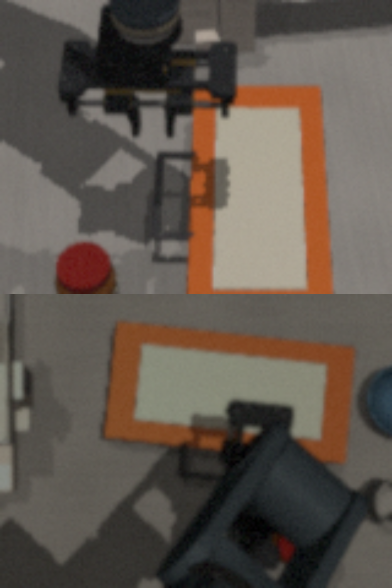

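The gripper sits above the bar, jaws across it, with nothing in the way. Descending.

Request:
drive_tool(plan=[[0, 40, 0, 0, 0, 0, 32], [0, 80, 0, 0, 0, 0, 32], [0, 110, 0, 0, 0, 0, 32], [2, 130, 1, 0, 0, 0, 32], [2, 145, 1, 0, 0, 0, 32], [2, 156, 1, 0, 0, 0, 32], [2, 156, 1, 0, 0, 0, 32]])

```text
time: 4.6
position: [0.3945, -0.2037, 0.0432]
tool_rot: [-0.474, 0.525, -0.525, 0.474]
ft_force: [0.0, -1.1, 0.0]
grip_width: 0.0324
```

```bash
python3 - <<'E'
from h import *
where()
im=camera("side")
cv2.imwrite("pics/s2.png",cv2.resize(im[200:300,160:300],None,fx=4,fy=4,interpolation=cv2.INTER_CUBIC))
E
```

```text
4.6 [ 0.394 -0.204  0.043] 
 [[-0.102 -0.001  0.995]
 [-0.995  0.001 -0.102]
 [-0.001 -1.    -0.001]] w 0.0324 F [ 0.  -1.1  0. ] q [-0.73  0.63  2.02  0.    0.49 -0.63]
```

View pics/s2.png

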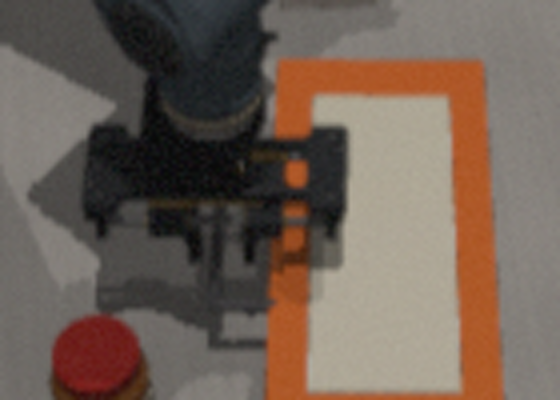

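The two fingers (at about 193 and 250 px in the crop) straddle the bar at x≈212. Closing.

Request:
drive_tool(plan=[[0, 0, 0, 0, 0, 0, 0], [0, 0, 0, 0, 0, 0, 0], [0, 0, 0, 0, 0, 0, 0], [0, 0, 0, 0, 0, 0, 0], [0, 0, 0, 0, 0, 0, 0], [0, 0, 0, 0, 0, 0, 0]], newtons=30)

```text
time: 5.25
position: [0.3915, -0.2041, 0.044]
tool_rot: [-0.475, 0.527, -0.523, 0.473]
ft_force: [-7.7, -3.4, 5.2]
grip_width: 0.009
```

```bash
python3 - <<'E'
from h import *
where()
t=np.radians(np.arange(0,106,7.5))
print(np.c_[np.degrees(t),np.round(210*np.sin(t)),np.round(210*(1-np.cos(t)))])
E
```

```text
5.25 [ 0.392 -0.204  0.044] 
 [[-0.102 -0.005  0.995]
 [-0.995  0.002 -0.102]
 [-0.001 -1.    -0.005]] w 0.009 F [-7.7 -3.4  5.2] q [-0.73  0.63  2.02 -0.    0.49 -0.63]
[[  0.    0.    0. ]
 [  7.5  27.    2. ]
 [ 15.   54.    7. ]
 [ 22.5  80.   16. ]
 [ 30.  105.   28. ]
 [ 37.5 128.   43. ]
 [ 45.  148.   62. ]
 [ 52.5 167.   82. ]
 [ 60.  182.  105. ]
 [ 67.5 194.  130. ]
 [ 75.  203.  156. ]
 [ 82.5 208.  183. ]
 [ 90.  210.  210. ]
 [ 97.5 208.  237. ]
 [105.  203.  264. ]]
```

Request:
drive_tool(plan=[[0, -27, -1, 0, 0, 0, 0], [0, -54, 4, 0, 0, 0, 0], [0, -80, 13, 0, 0, 0, 0], [0, -105, 25, 0, 0, 0, 0], [0, -128, 40, 0, 0, 0, 0], [0, -148, 59, 0, 0, 0, 0], [0, -167, 79, 0, 0, 0, 0], [0, -182, 102, 0, 0, 0, 0], [0, -194, 127, 0, 0, 0, 0], [0, -203, 153, 0, 0, 0, 0]])

```text
time: 6.25
position: [0.5465, -0.2207, 0.2453]
tool_rot: [-0.474, 0.526, -0.525, 0.473]
ft_force: [2.6, -4.4, -13.7]
grip_width: 0.0088
```

Request:
drive_tool(plan=[[0, -5, 27, 0, 0, 0, 0], [0, -7, 54, 0, 0, 0, 0], [0, -5, 81, 0, 0, 0, 0], [0, -2, 99, 0, 0, 0, 0], [0, -2, 99, 0, 0, 0, 0]])

```text
time: 6.75
position: [0.6465, -0.2313, 0.2482]
tool_rot: [0.473, -0.525, 0.526, -0.474]
ft_force: [0.3, -0.7, 1.3]
grip_width: 0.009
```

```bash
python3 - <<'E'
from h import *
where()
E
```

```text
6.75 [ 0.646 -0.231  0.248] 
 [[-0.103  0.002  0.995]
 [-0.995 -0.001 -0.103]
 [ 0.    -1.     0.002]] w 0.009 F [ 0.3 -0.7  1.3] q [-0.51  0.59  1.24  0.    1.31 -0.4 ]
```

Request:
drive_tool(plan=[[0, 0, 0, 0, 0, 0, 40], [0, 0, 0, 0, 0, 0, 40], [0, 0, 0, 0, 0, 0, 40], [0, -30, 0, 0, 0, 0, 40], [0, -70, 0, 0, 0, 0, 40], [-40, -90, -30, 0, -8, 0, 60], [-85, -90, -60, 0, -16, 0, 60], [-130, -90, -90, 0, -24, 0, 60], [-175, -90, -120, 0, -32, 0, 60], [-220, -90, -150, 0, -40, 0, 60]])

```text
time: 7.75
position: [0.5256, -0.0127, 0.3389]
tool_rot: [-0.625, 0.33, -0.33, 0.625]
ft_force: [0.3, -0.2, 0.2]
grip_width: 0.0593
```

Request:
drive_tool(plan=[[-15, 0, -50, 0, -8, 0, 62], [-30, 0, -80, 0, -16, 0, 62], [-30, 0, -80, 0, -24, 0, 62], [-30, 0, -80, 0, -32, 0, 62], [-30, 0, -80, 0, -40, 0, 62], [-30, 0, -80, 0, -50, 0, 62], [-30, 0, -80, 0, -50, 0, 62]])

```text
time: 8.45
position: [0.4438, -0.0341, 0.3388]
tool_rot: [0.706, -0.036, 0.037, -0.706]
ft_force: [-0.8, 0.9, -0.6]
grip_width: 0.062
```

```bash
python3 - <<'E'
from h import *
where()
for c in("side","top"):
    im=camera(c);cv2.imwrite(f"pics/{c}3.png",im)
    for t in("roll1_mid","bin_in"):
        l=mark_of(c,t); print(c,t,[(d["conf"],d["location"],np.round(onz(c,d["location"],.024 if t[0]=="r" else .005)[:2],3)) for d in l])
a=cv2.imread("pics/side3.png")[180:330,150:350];b=cv2.imread("pics/top3.png")[150:300,220:420]
cv2.imwrite("pics/c3.png",cv2.resize(np.vstack([a,b]),None,fx=2,fy=2,interpolation=cv2.INTER_CUBIC))
E
```

```text
8.45 [ 0.444 -0.034  0.339] 
 [[ 0.995  0.     0.103]
 [-0.103 -0.     0.995]
 [ 0.    -1.    -0.   ]] w 0.062 F [-0.8  0.9 -0.6] q [-0.33  0.14  1.69 -0.    1.31 -1.8 ]
side roll1_mid [(0.84, [260.2, 297.8], array([ 0.52 , -0.328]))]
side bin_in [(0.64, [253.8, 267.8], array([ 0.515, -0.21 ]))]
top roll1_mid [(0.64, [355.3, 207.6], array([ 0.528, -0.339]))]
top bin_in [(0.96, [321.3, 213.1], array([ 0.508, -0.217]))]
```

View pics/c3.png

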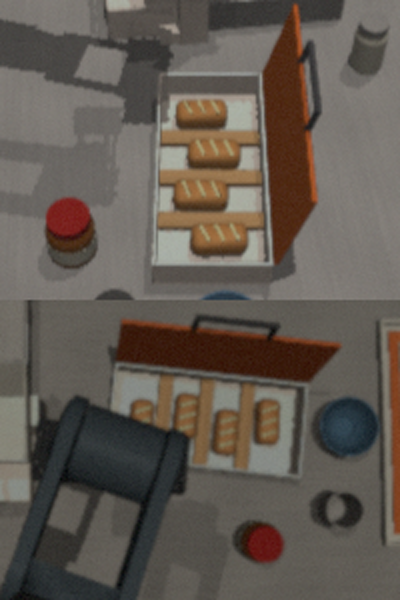

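Lid rests open and four rolls are visible (side crop, tops at (201,112), (213,153), (200,193), (219,238)), one per lane.

```bash
cat >> h.py <<'E'
def rolls(c,im,pts=None):
    """brown blobs inside the bin floor, bin frame mm"""
    hsv=cv2.cvtColor(im,cv2.COLOR_BGR2HSV);m=np.zeros(im.shape[:2],np.uint8)
    q=[BC+a*BX+b*BY+[0,0,.03] for a,b in((-.075,-.168),(-.075,.168),(.078,.168),(.078,-.168))]
    cv2.fillConvexPoly(m,np.round(proj(c,q)).astype(int),255);return hsv,m
E
python3 - <<'E'
from h import *
im=cv2.imread("pics/side3.png");hsv,m=rolls("side",im)
pts=np.array([[201,112],[213,153],[200,193],[219,238]])/2+[150,180]
for p in pts:
    w=onz("side",p,.03);d=w-BC;print(p,np.round(w,3),np.round([d@BX*1000,d@BY*1000]),hsv[int(p[1])+2,int(p[0])-4])
print("rib",hsv[180+68,150+87],hsv[180+109,150+87])
k=((hsv[...,0]>4)&(hsv[...,0]<22)&(hsv[...,1]>110)&(hsv[...,2]<175)&(m>0)).astype(np.uint8)
n,l,s,c=cv2.connectedComponentsWithStats(k)
for i in range(1,n):
    if s[i][4]>40: 
        w=onz("side",c[i],.03);d=w-BC;print(s[i],c[i],np.round([d@BX*1000,d@BY*1000]))
# check bin rim corners, predicted
print(np.round((proj("side",[BC+a*BX+b*BY+[0,0,.058] for a,b in((-.085,-.175),(-.085,.175),(.085,.175),(.085,-.175))])-[150,180])*2))
print(np.round((proj("top",[BC+a*BX+b*BY+[0,0,.058] for a,b in((-.085,-.175),(-.085,.175),(.085,.175),(.085,-.175))])-[220,150])*2+[0,300]))
E
```

```text
[250.5 236. ] [ 0.516 -0.103  0.03 ] [-12. 113.] [ 15 148 136]
[256.5 256.5] [ 0.526 -0.185  0.03 ] [ 6. 33.] [ 15 148 140]
[250.  276.5] [ 0.498 -0.256  0.03 ] [-14. -41.] [ 15 146 148]
[259.5 299. ] [ 0.517 -0.335  0.03 ] [  13. -117.] [ 14 150 141]
rib [ 16 117 151] [ 16 123 151]
[238 230  25  14 276] [250.25724638 237.07608696] [-13. 109.]
[ 230  245   52   62 1832] [254.88427948 274.70414847] [  1. -34.]
[[150. 264.]
 [157.  71.]
 [260.  72.]
 [271. 265.]]
[[300. 478.]
 [104. 457.]
 [114. 362.]
 [308. 384.]]
```

```bash
python3 - <<'E'
from h import *
P=BC-.013*BX+.113*BY
print(P,rows([P+[0,0,.2],P+[0,0,.021]]))
D=SH*[1,1,0]-.02*SX
for s in(-.09,-.03,.03,.09): print(s,D+s*SY)
E
```

```text
[ 0.514777  -0.1032634  0.       ] [[ 77. 139. -61.]
 [ 77. 318. -61.]]
-0.09 [0.497034 0.132678 0.      ]
-0.03 [0.496014 0.192666 0.      ]
0.03 [0.494994 0.252654 0.      ]
0.09 [0.493974 0.312642 0.      ]
```

Request:
drive_tool(plan=[[25, 40, -20, 0, 0, 0, 62], [50, 80, -40, 0, 0, 0, 62], [77, 120, -61, 0, 0, 0, 62], [77, 165, -61, 0, 0, 0, 62], [77, 210, -61, 0, 0, 0, 62], [77, 250, -61, 0, 0, 0, 62], [77, 280, -61, 0, 0, 0, 62], [77, 305, -61, 0, 0, 0, 62], [77, 318, -61, 0, 0, 0, 62], [77, 318, -61, 0, 0, 0, 62]])

```text
time: 9.75
position: [0.5145, -0.1027, 0.0193]
tool_rot: [-0.706, 0.038, -0.036, 0.706]
ft_force: [1.2, -0.6, -0.3]
grip_width: 0.062
```

Request:
drive_tool(plan=[[0, 0, 0, 0, 0, 0, 62], [0, 0, 0, 0, 0, 0, 20], [0, 0, 0, 0, 0, 0, 20], [0, 0, 0, 0, 0, 0, 20], [0, 0, 0, 0, 0, 0, 20], [0, 0, 0, 0, 0, 0, 20]], newtons=15)

```text
time: 10.35
position: [0.5153, -0.1029, 0.0213]
tool_rot: [0.706, -0.036, 0.037, -0.706]
ft_force: [-0.8, 1.5, 5.8]
grip_width: 0.0417
```

```bash
python3 - <<'E'
from h import *
where()
print(rows([[.505,0,.3],[.497,.1327,.3],[.497,.1327,.168]]))
E
```

```text
10.35 [ 0.515 -0.103  0.021] 
 [[ 0.995  0.001  0.104]
 [-0.104 -0.     0.995]
 [ 0.001 -1.    -0.   ]] w 0.0417 F [-0.8  1.5  5.8] q [-0.41  0.72  1.83  0.    0.59 -1.88]
[[ -21. -279.  101.]
 [ -42. -279.  232.]
 [ -42. -147.  232.]]
```

Roll gripped (41.7 mm). Carrying it to the pan.

Request:
drive_tool(plan=[[0, -25, 0, 0, 0, 0, 20], [0, -65, 0, 0, 0, 0, 20], [0, -110, 0, 0, 0, 0, 20], [0, -155, 0, 0, 0, 0, 20], [-5, -195, 20, 0, 0, 0, 20], [-10, -230, 50, 0, -2, 0, 20], [-15, -250, 90, 0, -4, 0, 20], [-22, -265, 130, 0, -6, 0, 20], [-30, -265, 170, 0, -7, 0, 20], [-38, -250, 210, 0, -7, 0, 20]])

```text
time: 11.35
position: [0.5001, 0.1114, 0.2726]
tool_rot: [0.707, 0.009, -0.004, -0.707]
ft_force: [-0.1, -0.3, -1.2]
grip_width: 0.0416
```

Request:
drive_tool(plan=[[-3, 10, 20, 0, 0, 0, 20], [-4, 40, 22, 0, 0, 0, 20], [-4, 75, 22, 0, 0, 0, 20], [-4, 95, 22, 0, 0, 0, 20], [-4, 103, 22, 0, 0, 0, 20], [-4, 103, 22, 0, 0, 0, 20]])

```text
time: 11.95
position: [0.4936, 0.1318, 0.1665]
tool_rot: [0.707, 0.005, -0.007, -0.707]
ft_force: [-0.0, -1.0, -1.4]
grip_width: 0.0417
```

```bash
python3 - <<'E'
from h import *
where()
im=camera("side");cv2.imwrite("pics/s4.png",cv2.resize(im[90:330,150:370],None,fx=2.5,fy=2.5,interpolation=cv2.INTER_CUBIC))
E
```

```text
11.95 [0.494 0.132 0.166] 
 [[ 1.    -0.003 -0.018]
 [ 0.018 -0.     1.   ]
 [-0.003 -1.    -0.   ]] w 0.0417 F [-0.  -1.  -1.4] q [ 0.04  0.46  1.77 -0.    0.92 -1.55]
```

View pics/s4.png

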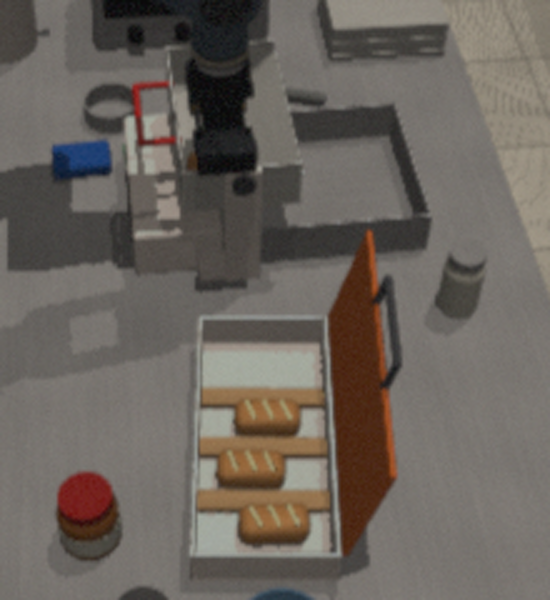

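The roll is inside the pan and clear of the walls. The other three rolls haven't moved, and the lid is still open. Releasing, then returning for the next roll.

Request:
drive_tool(plan=[[0, 6, 0, 0, 0, 0, 20], [0, 6, 0, 0, 0, 0, 52], [0, 6, 0, 0, 0, 0, 52], [0, 6, 0, 0, 0, 0, 52], [0, 6, 0, 0, 0, 0, 52], [0, -30, 0, 0, 0, 0, 52], [0, -75, 0, 0, 0, 0, 62], [0, -115, -20, 0, 2, 0, 62], [5, -125, -65, 0, 5, 0, 62], [10, -125, -115, 0, 7, 0, 62]])

```text
time: 13.0
position: [0.5085, 0.0168, 0.2966]
tool_rot: [0.707, -0.033, 0.039, -0.706]
ft_force: [1.0, 0.0, -1.4]
grip_width: 0.0617
```

```bash
python3 - <<'E'
from h import *
where()
im=camera("side");cv2.imwrite("pics/s5.png",im)
for d in mark_of("side","roll1_mid")+spot_in("side","roll1_mid"):
    w=onz("side",d["location"],.027);e=w-BC;print(d["conf"],d["location"],np.round([e@BX*1000,e@BY*1000]))
P=BC+.006*BX+.037*BY
print(rows([P+[0,0,.2],P+[0,0,.021]]))
E
```

```text
13.0 [0.508 0.017 0.297] 
 [[ 0.995  0.009  0.102]
 [-0.102 -0.002  0.995]
 [ 0.009 -1.    -0.001]] w 0.0617 F [ 1.   0.  -1.4] q [-0.19  0.28  1.63  0.    1.22 -1.66]
0.81 [263.0, 298.1] [  24. -112.]
0.6 [258.9, 299.5] [  12. -117.]
[[  39.   94. -192.]
 [  39.  273. -192.]]
```

Request:
drive_tool(plan=[[10, 5, -45, 0, 0, 0, 62], [20, 15, -90, 0, 0, 0, 62], [30, 35, -135, 0, 0, 0, 62], [39, 60, -175, 0, 0, 0, 62], [39, 100, -192, 0, 0, 0, 62], [39, 145, -192, 0, 0, 0, 62], [39, 190, -192, 0, 0, 0, 62], [39, 205, -192, 0, 0, 0, 62], [39, 205, -192, 0, 0, 0, 62]])

```text
time: 14.05
position: [0.5236, -0.1753, 0.0849]
tool_rot: [-0.705, 0.039, -0.034, 0.707]
ft_force: [-0.2, -0.1, 0.1]
grip_width: 0.0619
```

```bash
python3 - <<'E'
from h import *
where()
P=BC+.006*BX+.037*BY
print(rows([P+[0,0,.021]]))
im=camera("side")
cv2.imwrite("pics/s6.png",cv2.resize(im[90:330,150:370],None,fx=2.5,fy=2.5,interpolation=cv2.INTER_CUBIC))
E
```

```text
14.05 [ 0.524 -0.175  0.085] 
 [[ 0.995 -0.006  0.103]
 [-0.103  0.004  0.995]
 [-0.006 -1.     0.003]] w 0.0619 F [-0.2 -0.1  0.1] q [-0.53  0.63  1.73  0.    0.79 -1.99]
[[ 3. 64. -5.]]
```

View pics/s6.png

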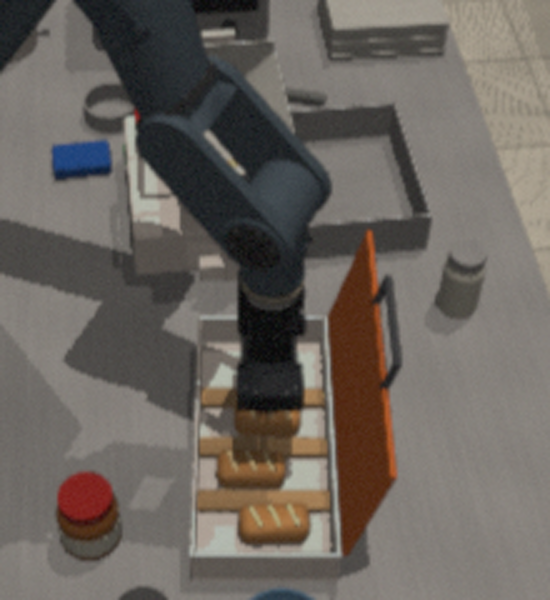

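The gripper is above the second roll and nothing else has moved.

Request:
drive_tool(plan=[[2, 20, -3, 0, 0, 0, 62], [2, 45, -3, 0, 0, 0, 62], [2, 64, -3, 0, 0, 0, 62], [2, 64, -3, 0, 0, 0, 62], [2, 64, -3, 0, 0, 0, 20], [2, 64, -3, 0, 0, 0, 20], [2, 64, -3, 0, 0, 0, 20], [2, 64, -3, 0, 0, 0, 20], [2, 64, -3, 0, 0, 0, 20]])

```text
time: 15.0
position: [0.5279, -0.1811, 0.0249]
tool_rot: [0.706, -0.036, 0.038, -0.706]
ft_force: [0.0, 1.0, 6.8]
grip_width: 0.042
```

Request:
drive_tool(plan=[[0, -25, 0, 0, 0, 0, 20], [0, -70, 0, 0, 0, 0, 20], [0, -120, 0, 0, 0, 0, 20], [0, -165, 15, 0, 0, 0, 20], [-5, -200, 45, 0, -1, 0, 20], [-12, -230, 85, 0, -2, 0, 20], [-20, -250, 125, 0, -3, 0, 20], [-27, -260, 170, 0, -4, 0, 20], [-33, -260, 215, 0, -6, 0, 20], [-40, -260, 260, 0, -7, 0, 20]])

```text
time: 16.0
position: [0.5138, 0.0835, 0.2843]
tool_rot: [0.707, 0.007, -0.006, -0.707]
ft_force: [1.1, 0.4, -0.3]
grip_width: 0.042
```

```bash
python3 - <<'E'
from h import *
where()
print(rows([[.496,.1927,.3],[.496,.1927,.166]]))
im=camera("side");cv2.imwrite("pics/s7.png",im)
E
```

```text
16.0 [0.514 0.084 0.284] 
 [[ 1.     0.001 -0.019]
 [ 0.019 -0.     1.   ]
 [ 0.001 -1.    -0.   ]] w 0.042 F [ 1.1  0.4 -0.3] q [-0.05  0.31  1.61 -0.    1.21 -1.64]
[[-16. -16. 109.]
 [-16. 118. 109.]]
```

Request:
drive_tool(plan=[[-5, -5, 45, 0, 0, 0, 20], [-10, -5, 90, 0, 0, 0, 20], [-16, 15, 109, 0, 0, 0, 20], [-16, 55, 109, 0, 0, 0, 20], [-16, 90, 109, 0, 0, 0, 20], [-16, 112, 109, 0, 0, 0, 20], [-16, 118, 109, 0, 0, 0, 20], [-16, 118, 109, 0, 0, 0, 20]])

```text
time: 16.85
position: [0.4958, 0.1903, 0.1649]
tool_rot: [0.707, 0.006, -0.007, -0.707]
ft_force: [-0.2, 0.1, -1.4]
grip_width: 0.0419
```

Request:
drive_tool(plan=[[0, 0, 0, 0, 0, 0, 52], [0, 0, 0, 0, 0, 0, 52], [0, 0, 0, 0, 0, 0, 52], [0, 0, 0, 0, 0, 0, 52], [0, -30, 0, 0, 0, 0, 52], [0, -75, 0, 0, 0, 0, 62], [0, -115, -20, 0, 2, 0, 62], [0, -125, -65, 0, 4, 0, 62], [0, -125, -115, 0, 6, 0, 62], [0, -125, -165, 0, 7, 0, 62]])

```text
time: 17.85
position: [0.4995, 0.0244, 0.292]
tool_rot: [0.706, -0.035, 0.038, -0.706]
ft_force: [0.9, -0.1, 0.0]
grip_width: 0.0618
```

```bash
python3 - <<'E'
from h import *
where()
im=camera("side");cv2.imwrite("pics/s8.png",cv2.resize(im[90:330,150:370],None,fx=2.5,fy=2.5,interpolation=cv2.INTER_CUBIC))
P=BC-.014*BX-.039*BY
print(rows([P+[0,0,.085]]))
E
```

```text
17.85 [0.5   0.024 0.292] 
 [[ 0.995  0.003  0.103]
 [-0.103 -0.001  0.995]
 [ 0.003 -1.    -0.   ]] w 0.0618 F [ 0.9 -0.1  0. ] q [-0.18  0.27  1.65  0.    1.21 -1.64]
[[  27.  209. -268.]]
```

View pics/s8.png

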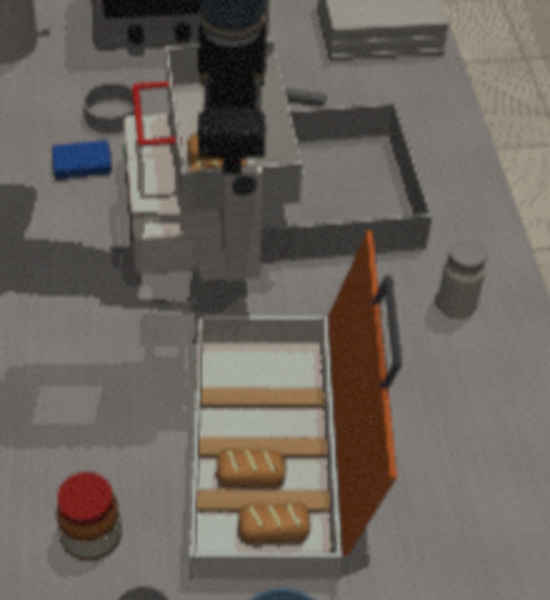

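The pan holds the first two (brown at about (205,150)). Two rolls remain in the bin, unmoved.

Request:
drive_tool(plan=[[5, 0, -45, 0, 0, 0, 62], [10, 5, -92, 0, 0, 0, 62], [14, 15, -138, 0, 0, 0, 62], [18, 30, -182, 0, 0, 0, 62], [22, 55, -220, 0, 0, 0, 62], [26, 95, -245, 0, 0, 0, 62], [27, 140, -262, 0, 0, 0, 62], [27, 180, -268, 0, 0, 0, 62], [27, 205, -268, 0, 0, 0, 62], [27, 209, -268, 0, 0, 0, 62]])

```text
time: 18.9
position: [0.4964, -0.2426, 0.0786]
tool_rot: [-0.705, 0.039, -0.035, 0.708]
ft_force: [-1.3, 0.1, 1.1]
grip_width: 0.0619
```

```bash
python3 - <<'E'
from h import *
P=BC-.014*BX-.039*BY
where();print(rows([P+[0,0,.021]]))
im=camera("side");cv2.imwrite("pics/s9.png",im)
old=cv2.imread("pics/s5.png");d=cv2.absdiff(im,old).max(2)
for p in ([250,276],[259,299]): print(d[p[1]-4:p[1]+8,p[0]-14:p[0]+14].mean())
for q in mark_of("side","roll1_mid"): print(q)
E
```

```text
18.9 [ 0.496 -0.243  0.079] 
 [[ 0.994 -0.005  0.105]
 [-0.105  0.004  0.994]
 [-0.006 -1.     0.004]] w 0.0619 F [-1.3  0.1  1.1] q [-0.66  0.64  1.73  0.    0.78 -2.12]
[[  3.  58. -12.]]
67.06845238095238
11.107142857142858
{'location': [260.7, 300.1], 'conf': 0.91}
```

```bash
python3 - <<'E'
from h import *
P=BC-.014*BX-.039*BY
where();print(rows([P+[0,0,.021]]))
E
```

```text
19.0 [ 0.498 -0.243  0.081] 
 [[ 0.995 -0.001  0.104]
 [-0.104  0.001  0.995]
 [-0.001 -1.     0.001]] w 0.0621 F [ 1.  -0.4  0.1] q [-0.66  0.64  1.73  0.    0.78 -2.12]
[[  1.  60. -11.]]
```

Request:
drive_tool(plan=[[1, 10, -11, 0, 0, 0, 62], [1, 35, -11, 0, 0, 0, 62], [1, 59, -11, 0, 0, 0, 62], [1, 59, -11, 0, 0, 0, 62], [1, 59, -11, 0, 0, 0, 20], [1, 59, -11, 0, 0, 0, 20], [1, 59, -11, 0, 0, 0, 20], [1, 59, -11, 0, 0, 0, 20], [1, 59, -11, 0, 0, 0, 20]])

```text
time: 19.9
position: [0.499, -0.2553, 0.0239]
tool_rot: [0.707, -0.036, 0.037, -0.706]
ft_force: [0.8, 1.1, 6.5]
grip_width: 0.0419
```

Request:
drive_tool(plan=[[0, -25, 0, 0, 0, 0, 20], [0, -70, 0, 0, 0, 0, 20], [0, -120, 0, 0, 0, 0, 20], [0, -165, 15, 0, 0, 0, 20], [0, -200, 45, 0, -1, 0, 20], [-5, -230, 85, 0, -2, 0, 20], [-10, -250, 125, 0, -3, 0, 20], [-13, -260, 172, 0, -4, 0, 20], [-18, -265, 220, 0, -6, 0, 20], [-22, -265, 268, 0, -7, 0, 20]])

```text
time: 20.9
position: [0.504, 0.0158, 0.2888]
tool_rot: [0.707, 0.007, -0.006, -0.707]
ft_force: [0.4, -0.7, -1.7]
grip_width: 0.0421
```

```bash
python3 - <<'E'
from h import *
camera("side")
where()
print(rows([[.495,.2527,.3],[.495,.2527,.166]]))
E
```

```text
20.95 [0.503 0.023 0.288] 
 [[ 1.     0.    -0.024]
 [ 0.024  0.007  1.   ]
 [ 0.001 -1.     0.007]] w 0.0414 F [-0.5  4.7 -1.2] q [-0.18  0.28  1.65  0.01  1.21 -1.78]
[[ -2. -10. 229.]
 [ -2. 124. 228.]]
```

Request:
drive_tool(plan=[[0, -10, 45, 0, 0, 0, 20], [0, -10, 93, 0, 0, 0, 20], [-2, -10, 140, 0, 0, 0, 20], [-2, -10, 187, 0, 0, 0, 20], [-2, 0, 225, 0, 0, 0, 20], [-2, 30, 235, 0, 0, 0, 20], [-2, 75, 235, 0, 0, 0, 20], [-2, 110, 235, 0, 0, 0, 20], [-2, 122, 235, 0, 0, 0, 20], [-2, 122, 235, 0, 0, 0, 20]])

```text
time: 21.95
position: [0.4966, 0.2484, 0.1639]
tool_rot: [0.707, 0.005, -0.008, -0.707]
ft_force: [0.3, -0.3, -0.4]
grip_width: 0.042
```

Request:
drive_tool(plan=[[0, 0, 0, 0, 0, 0, 20], [0, 0, 0, 0, 0, 0, 20]])

```text
time: 22.15
position: [0.4996, 0.2492, 0.1676]
tool_rot: [-0.707, -0.008, 0.005, 0.707]
ft_force: [0.4, 0.1, -0.9]
grip_width: 0.0419
```

Request:
drive_tool(plan=[[-3, 0, 4, 0, 0, 0, 20], [-3, 0, 4, 0, 0, 0, 52], [-3, 0, 4, 0, 0, 0, 52], [-3, 0, 4, 0, 0, 0, 52], [-3, 0, 4, 0, 0, 0, 52], [-3, -30, 4, 0, 0, 0, 52], [-3, -75, 4, 0, 0, 0, 62], [-3, -115, -16, 0, 2, 0, 62], [-3, -125, -60, 0, 4, 0, 62], [-3, -125, -105, 0, 7, 0, 62]])

```text
time: 23.15
position: [0.4984, 0.1435, 0.2934]
tool_rot: [-0.706, 0.034, -0.039, 0.706]
ft_force: [0.7, 0.7, -0.1]
grip_width: 0.0614
```

```bash
python3 - <<'E'
from h import *
im=camera("side");cv2.imwrite("pics/s10.png",im)
where()
for d in mark_of("side","roll1_mid"):
    w=onz("side",d["location"],.027);e=w-BC;print(d["conf"],d["location"],np.round([e@BX*1000,e@BY*1000]))
P=BC+.013*BX-.116*BY
print(P,rows([P+[0,0,.25],P+[0,0,.085]]))
E
```

```text
23.2 [0.498 0.137 0.292] 
 [[ 0.994  0.003  0.11 ]
 [-0.109 -0.006  0.994]
 [ 0.004 -1.    -0.006]] w 0.0617 F [-0.9 -4.  -0.8] q [ 0.06  0.3   1.61 -0.01  1.23 -1.4 ]
0.74 [204.5, 346.1] [-138. -260.]
0.61 [258.7, 301.0] [  11. -122.]
[ 0.5169122 -0.3337204  0.       ] [[  71.   42. -468.]
 [  71.  207. -468.]]
```

Request:
drive_tool(plan=[[8, 0, -48, 0, 0, 0, 62], [16, 0, -96, 0, 0, 0, 62], [24, 0, -144, 0, 0, 0, 62], [32, 0, -192, 0, 0, 0, 62], [40, 0, -240, 0, 0, 0, 62], [47, 0, -288, 0, 0, 0, 62], [54, 0, -336, 0, 0, 0, 62], [61, 10, -382, 0, 0, 0, 62], [66, 25, -425, 0, 0, 0, 62], [71, 42, -468, 0, 0, 0, 62]])

```text
time: 24.25
position: [0.5193, -0.3305, 0.2481]
tool_rot: [0.706, -0.036, 0.037, -0.706]
ft_force: [0.2, 0.2, -0.3]
grip_width: 0.062
```

Request:
drive_tool(plan=[[0, 40, 0, 0, 0, 0, 62], [0, 90, 0, 0, 0, 0, 62], [0, 130, 0, 0, 0, 0, 62], [0, 160, 0, 0, 0, 0, 62], [0, 165, 0, 0, 0, 0, 62], [0, 165, 0, 0, 0, 0, 62]])

```text
time: 24.85
position: [0.5188, -0.3282, 0.0826]
tool_rot: [-0.706, 0.037, -0.036, 0.707]
ft_force: [0.5, -0.2, 0.2]
grip_width: 0.062
```

```bash
python3 - <<'E'
from h import *
P=BC+.013*BX-.116*BY
where();print(rows([P+[0,0,.021]]))
im=camera("side");cv2.imwrite("pics/s11.png",cv2.resize(im[90:330,150:370],None,fx=2.5,fy=2.5,interpolation=cv2.INTER_CUBIC))
E
```

```text
24.85 [ 0.519 -0.328  0.083] 
 [[ 0.995 -0.002  0.103]
 [-0.103  0.002  0.995]
 [-0.002 -1.     0.002]] w 0.062 F [ 0.5 -0.2  0.2] q [-0.75  0.69  1.57  0.    0.88 -2.21]
[[-1. 62. -6.]]
```

View pics/s11.png

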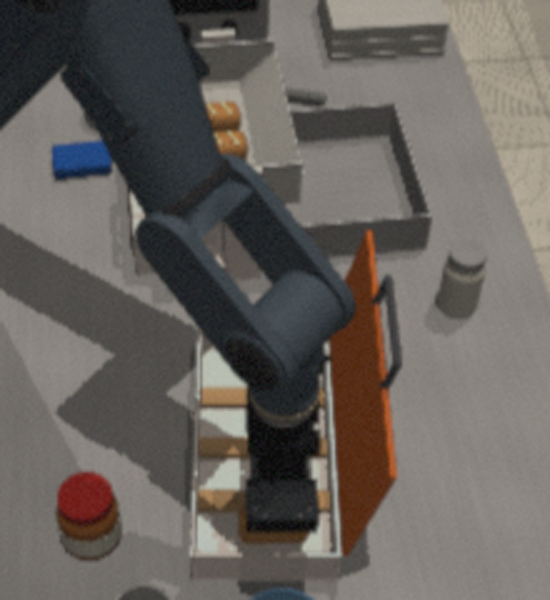

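The gripper is over the last roll, and two rolls show in the pan at (228,112) and (230,142), with the rest hidden by the arm. Dish ok: the gripper body is well above it.

Request:
drive_tool(plan=[[-1, 20, -6, 0, 0, 0, 62], [-1, 45, -6, 0, 0, 0, 62], [-1, 62, -6, 0, 0, 0, 62], [-1, 62, -6, 0, 0, 0, 62], [-1, 62, -6, 0, 0, 0, 20], [-1, 62, -6, 0, 0, 0, 20], [-1, 62, -6, 0, 0, 0, 20], [-1, 62, -6, 0, 0, 0, 20], [-1, 62, -6, 0, 0, 0, 20]])

```text
time: 25.8
position: [0.518, -0.3353, 0.023]
tool_rot: [0.707, -0.036, 0.037, -0.706]
ft_force: [-0.3, 1.4, 6.0]
grip_width: 0.0421
```

Request:
drive_tool(plan=[[0, -25, 0, 0, 0, 0, 20], [0, -70, 0, 0, 0, 0, 20], [0, -120, 0, 0, 0, 0, 20], [0, -165, 15, 0, 0, 0, 20], [0, -200, 45, 0, -1, 0, 20], [-5, -230, 85, 0, -2, 0, 20], [-10, -250, 125, 0, -3, 0, 20], [-13, -260, 172, 0, -4, 0, 20], [-18, -265, 220, 0, -6, 0, 20], [-22, -265, 268, 0, -7, 0, 20]])

```text
time: 26.8
position: [0.5231, -0.0644, 0.2878]
tool_rot: [0.707, 0.007, -0.006, -0.707]
ft_force: [1.2, -0.0, 0.0]
grip_width: 0.042
```

Request:
drive_tool(plan=[[0, 0, 48, 0, 0, 0, 20], [0, 0, 96, 0, 0, 0, 20], [0, 0, 144, 0, 0, 0, 20], [0, 0, 192, 0, 0, 0, 20], [0, 0, 240, 0, 0, 0, 20], [0, 0, 288, 0, 0, 0, 20], [0, 0, 336, 0, 0, 0, 20], [0, 0, 370, 0, 0, 0, 20], [0, 0, 370, 0, 0, 0, 20], [0, 0, 370, 0, 0, 0, 20]])

```text
time: 27.8
position: [0.5158, 0.3044, 0.2861]
tool_rot: [0.707, 0.007, -0.007, -0.707]
ft_force: [0.3, -1.0, -1.0]
grip_width: 0.0418
```

```bash
python3 - <<'E'
from h import *
where()
print(rows([[.494,.3126,.168]]))
E
```

```text
27.8 [0.516 0.304 0.286] 
 [[ 1.    -0.001 -0.02 ]
 [ 0.02  -0.001  1.   ]
 [-0.001 -1.    -0.001]] w 0.0418 F [ 0.3 -1.  -1. ] q [ 0.35  0.43  1.42 -0.    1.29 -1.24]
[[-21. 118.   9.]]
```

Request:
drive_tool(plan=[[-20, 30, 7, 0, 0, 0, 20], [-20, 75, 7, 0, 0, 0, 20], [-20, 105, 7, 0, 0, 0, 20], [-20, 117, 7, 0, 0, 0, 20], [-20, 117, 7, 0, 0, 0, 20], [-20, 117, 7, 0, 0, 0, 50], [-20, 117, 7, 0, 0, 0, 50], [-20, 117, 7, 0, 0, 0, 50], [-20, 117, 7, 0, 0, 0, 50], [-20, 85, 7, 0, 0, 0, 50]])

```text
time: 28.8
position: [0.4936, 0.3096, 0.1988]
tool_rot: [0.708, 0.004, -0.009, -0.706]
ft_force: [-0.2, -0.7, -0.7]
grip_width: 0.0499
```

Request:
drive_tool(plan=[[0, -40, 0, 0, 0, 0, 50], [-15, -80, -25, 0, 8, 0, 30], [-30, -100, -50, 0, 16, 0, 30], [-50, -100, -75, 0, 24, 0, 30], [-75, -100, -95, 0, 32, 0, 30], [-100, -100, -95, 0, 40, 0, 30], [-110, -100, -95, 0, 48, 0, 30], [-110, -100, -95, 0, 56, 0, 30], [-110, -100, -95, 0, 64, 0, 30], [-110, -100, -95, 0, 72, 0, 30]])

```text
time: 29.8
position: [0.3879, 0.2137, 0.3023]
tool_rot: [-0.574, 0.412, -0.412, 0.575]
ft_force: [0.6, 0.4, -0.3]
grip_width: 0.0302
```

```bash
python3 - <<'E'
from h import *
im=camera("side");cv2.imwrite("pics/s12.png",cv2.resize(im[90:330,150:370],None,fx=2.5,fy=2.5,interpolation=cv2.INTER_CUBIC))
where()
for c in("side","top"):
    if c=="top":camera(c)
    for t in("pan_bar","pan_hinge"):
        for d in mark_of(c,t)[:1]: print(c,t,d,np.round(onz(c,d["location"],.19),3))
B=SH-.128*SX
print(B,rows([B+[0,0,.1],B-[0,0,.019]]))
E
```

```text
29.85 [0.388 0.214 0.302] 
 [[ 0.317  0.001  0.948]
 [-0.948  0.     0.317]
 [ 0.    -1.     0.002]] w 0.0298 F [ 0.4 -0.2 -1.1] q [ 0.25  0.18  1.76  0.    1.21 -0.07]
side pan_bar {'location': [206.4, 135.8], 'conf': 0.69} [0.395 0.22  0.19 ]
side pan_hinge {'location': [240.4, 133.7], 'conf': 0.74} [0.513 0.221 0.19 ]
top pan_bar {'location': [190.5, 248.0], 'conf': 0.9} [0.382 0.227 0.19 ]
top pan_hinge {'location': [193.2, 205.5], 'conf': 0.89} [0.518 0.222 0.19 ]
[0.3875256 0.220824  0.19     ] [[ -7.  12.   2.]
 [ -7. 131.   2.]]
```

View pics/s12.png

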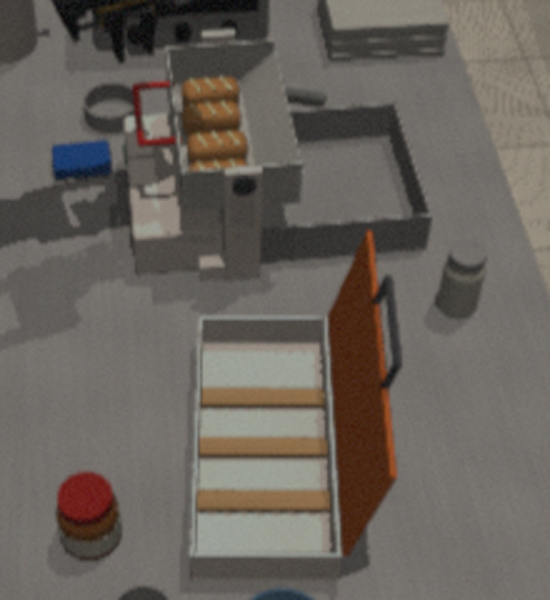

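All four rolls lie flat in the pan (y≈88, 115, 145, 165 px), the pan is upright and the bin is empty. Next, the pan bar.

Request:
drive_tool(plan=[[-7, 12, 2, 0, 8, 0, 30], [-7, 30, 2, 0, 16, 0, 30], [-7, 60, 2, 0, 17.5, 0, 30], [-7, 90, 2, 0, 17.5, 0, 30], [-7, 112, 2, 0, 17.5, 0, 30], [-7, 124, 2, 0, 17.5, 0, 30], [-7, 130, 2, 0, 17.5, 0, 30], [-7, 130, 2, 0, 17.5, 0, 30]], newtons=30)

```text
time: 30.9
position: [0.3874, 0.2209, 0.171]
tool_rot: [0.507, -0.493, 0.493, -0.506]
ft_force: [0.3, -0.2, 0.4]
grip_width: 0.0302
```

```bash
python3 - <<'E'
from h import *
where()
im=camera("side");cv2.imwrite("pics/s13.png",cv2.resize(im[90:190,160:300],None,fx=4,fy=4,interpolation=cv2.INTER_CUBIC))
E
```

```text
30.9 [0.387 0.221 0.171] 
 [[ 0.028 -0.001  1.   ]
 [-1.    -0.     0.028]
 [ 0.    -1.    -0.001]] w 0.0302 F [ 0.3 -0.2  0.4] q [ 0.27  0.37  1.92 -0.    0.85  0.24]
```

View pics/s13.png

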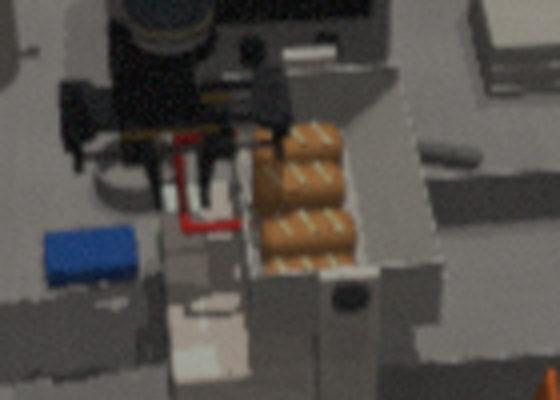

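Request:
drive_tool(plan=[[0, 0, 0, 0, 0, 0, 0], [0, 0, 0, 0, 0, 0, 0], [0, 0, 0, 0, 0, 0, 0], [0, 0, 0, 0, 0, 0, 0], [0, 0, 0, 0, 0, 0, 0], [0, 0, 0, 0, 0, 0, 0]], newtons=30)

```text
time: 31.55
position: [0.3881, 0.2211, 0.172]
tool_rot: [-0.506, 0.493, -0.493, 0.507]
ft_force: [-1.2, -0.4, 5.3]
grip_width: 0.0088
```

```bash
python3 - <<'E'
from h import *
where()
t=np.radians(np.arange(0,103,6))
print(np.c_[np.degrees(t),np.round(128*np.sin(t)),np.round(128*(1-np.cos(t)))])
E
```

```text
31.55 [0.388 0.221 0.172] 
 [[ 0.027  0.001  1.   ]
 [-1.     0.     0.027]
 [-0.    -1.     0.001]] w 0.0088 F [-1.2 -0.4  5.3] q [ 0.27  0.37  1.92 -0.    0.85  0.24]
[[  0.   0.   0.]
 [  6.  13.   1.]
 [ 12.  27.   3.]
 [ 18.  40.   6.]
 [ 24.  52.  11.]
 [ 30.  64.  17.]
 [ 36.  75.  24.]
 [ 42.  86.  33.]
 [ 48.  95.  42.]
 [ 54. 104.  53.]
 [ 60. 111.  64.]
 [ 66. 117.  76.]
 [ 72. 122.  88.]
 [ 78. 125. 101.]
 [ 84. 127. 115.]
 [ 90. 128. 128.]
 [ 96. 127. 141.]
 [102. 125. 155.]]
```

Request:
drive_tool(plan=[[0, -13, 1, 0, 0, 0, 0], [0, -27, 3, 0, 0, 0, 0], [0, -40, 6, 0, 0, 0, 0], [0, -52, 11, 0, 0, 0, 0], [0, -64, 17, 0, 0, 0, 0], [0, -75, 24, 0, 0, 0, 0], [0, -86, 33, 0, 0, 0, 0], [0, -95, 42, 0, 0, 0, 0], [0, -104, 53, 0, 0, 0, 0], [0, -111, 64, 0, 0, 0, 0]])

```text
time: 32.55
position: [0.4435, 0.2222, 0.2817]
tool_rot: [0.512, -0.498, 0.489, -0.501]
ft_force: [-15.0, -0.6, 10.0]
grip_width: 0.0089
```

Request:
drive_tool(plan=[[0, -6, 12, 0, 0, 0, 0], [0, -11, 24, 0, 0, 0, 0], [0, -14, 37, 0, 0, 0, 0], [0, -16, 51, 0, 0, 0, 0], [0, -17, 64, 0, 0, 0, 0], [0, -16, 78, 0, 0, 0, 0], [0, -16, 80, 0, 0, 0, 0], [0, -16, 80, 0, 0, 0, 0], [0, -16, 80, 0, 0, 0, 0]])

```text
time: 33.45
position: [0.5318, 0.2244, 0.2998]
tool_rot: [0.507, -0.493, 0.494, -0.507]
ft_force: [-0.8, -2.2, 7.2]
grip_width: 0.0087
```

```bash
python3 - <<'E'
from h import *
im=camera("side");cv2.imwrite("pics/s14.png",cv2.resize(im[70:330,150:370],None,fx=2.3,fy=2.3,interpolation=cv2.INTER_CUBIC))
where()
E
```

```text
33.5 [0.532 0.224 0.3  ] 
 [[ 0.027  0.001  1.   ]
 [-1.    -0.001  0.027]
 [ 0.001 -1.     0.001]] w 0.0088 F [-1.6 -1.3  7.6] q [ 0.21  0.38  1.46 -0.    1.3   0.18]
```

View pics/s14.png

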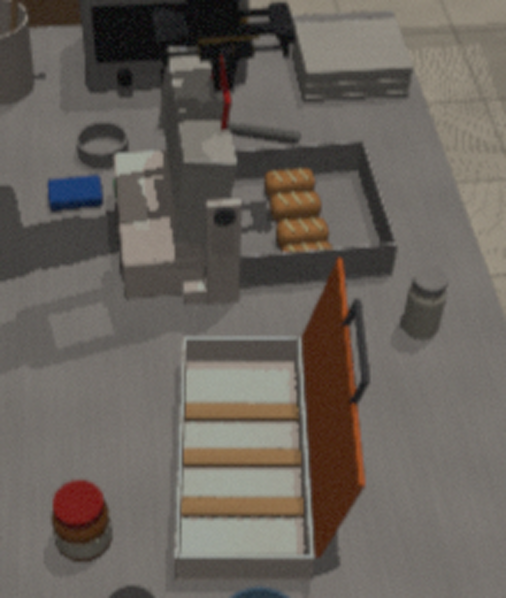

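All four rolls lie in the tub at (290,180), (297,204), (303,232), (308,246). Now bringing the pan back.

Request:
drive_tool(plan=[[0, -1, -10, 0, 0, 0, 0], [0, 0, -29, 0, 0, 0, 0], [0, 5, -56, 0, 0, 0, 0], [0, 16, -80, 0, 0, 0, 0], [0, 32, -102, 0, 0, 0, 0], [0, 52, -120, 0, 0, 0, 0], [0, 75, -133, 0, 0, 0, 0], [0, 100, -141, 0, 0, 0, 0], [0, 126, -144, 0, 0, 0, 0], [0, 126, -144, 0, 0, 0, 0]])

```text
time: 34.5
position: [0.388, 0.2215, 0.1708]
tool_rot: [-0.506, 0.494, -0.493, 0.507]
ft_force: [1.5, 2.7, -1.4]
grip_width: 0.0082
```

Request:
drive_tool(plan=[[0, 0, 0, 0, 0, 0, 0], [0, 0, 0, 0, 0, 0, 30], [0, 0, 0, 0, 0, 0, 30], [0, 0, 0, 0, 0, 0, 30], [0, 0, 0, 0, 0, 0, 30], [0, -30, 0, 0, 0, 0, 30], [0, -75, 0, 0, 0, 0, 30], [0, -120, 0, 0, 0, 0, 30], [0, -150, 20, 0, 0, 0, 30], [0, -170, 50, 0, 0, 0, 30]])

```text
time: 35.5
position: [0.4372, 0.2225, 0.3459]
tool_rot: [-0.506, 0.492, -0.494, 0.508]
ft_force: [0.7, 0.9, 0.2]
grip_width: 0.0297
```

```bash
python3 - <<'E'
from h import *
where()
print(rows([[.5,0,.36],[.58,-.224,.36],[.6465,-.2313,.36]]))
E
```

```text
35.5 [0.437 0.222 0.346] 
 [[ 0.028  0.003  1.   ]
 [-1.     0.001  0.028]
 [-0.001 -1.     0.003]] w 0.0297 F [0.7 0.9 0.2] q [ 0.24  0.21  1.59 -0.    1.34  0.21]
[[224. -14.  57.]
 [450. -14. 130.]
 [459. -14. 197.]]
```

Request:
drive_tool(plan=[[48, -10, 10, 0, 1, 0, 36], [96, -14, 22, 0, 2, 0, 36], [144, -14, 35, 0, 3, 0, 36], [192, -14, 47, 0, 4, 0, 36], [235, -14, 65, 0, 5, 0, 36], [278, -14, 85, 0, 6, 0, 36], [320, -14, 110, 0, 7, 0, 36], [362, -14, 135, 0, 7.5, 0, 36], [405, -14, 160, 0, 7.5, 0, 36], [440, -14, 185, 0, 7.5, 0, 36]])

```text
time: 36.5
position: [0.6346, -0.2153, 0.3563]
tool_rot: [-0.473, 0.526, -0.526, 0.473]
ft_force: [1.4, 0.8, -0.2]
grip_width: 0.036
```

Request:
drive_tool(plan=[[10, 0, 10, 0, 0, 0, 36], [15, 0, 13, 0, 0, 0, 36], [15, 0, 13, 0, 0, 0, 36]])

```text
time: 36.8
position: [0.6453, -0.2291, 0.3559]
tool_rot: [-0.473, 0.526, -0.525, 0.473]
ft_force: [-0.2, 0.8, 0.5]
grip_width: 0.0357
```

```bash
python3 - <<'E'
from h import *
where()
print(rows([[.648,-.231,.249]]))
im=camera("side");cv2.imwrite("pics/s15.png",cv2.resize(im[90:330,150:370],None,fx=2.5,fy=2.5,interpolation=cv2.INTER_CUBIC))
E
```

```text
36.8 [ 0.645 -0.229  0.356] 
 [[-0.105 -0.002  0.995]
 [-0.995  0.001 -0.105]
 [-0.001 -1.    -0.002]] w 0.0357 F [-0.2  0.8  0.5] q [-0.5   0.51  1.09 -0.    1.54 -0.4 ]
[[  2. 107.   3.]]
```

View pics/s15.png

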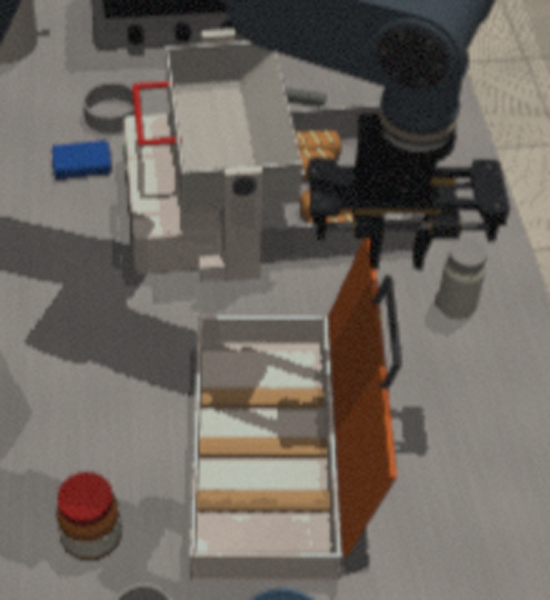

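The pan is upright and empty, the rolls are in the tub, and the gripper is above the open lid's bar. Descending and gripping.

Request:
drive_tool(plan=[[2, 35, 3, 0, 0, 0, 36], [2, 70, 3, 0, 0, 0, 36], [2, 93, 3, 0, 0, 0, 36], [2, 105, 3, 0, 0, 0, 36], [2, 105, 3, 0, 0, 0, 36], [2, 105, 3, 0, 0, 0, 0], [2, 105, 3, 0, 0, 0, 0], [2, 105, 3, 0, 0, 0, 0], [2, 105, 3, 0, 0, 0, 0], [2, 105, 3, 0, 0, 0, 0]], newtons=30)

```text
time: 37.85
position: [0.6492, -0.2315, 0.2527]
tool_rot: [0.473, -0.525, 0.526, -0.474]
ft_force: [1.1, -0.8, 2.8]
grip_width: 0.0088
```

```bash
python3 - <<'E'
from h import *
where()
t=np.radians(np.arange(103.1,-1,-6.07))
print(np.c_[np.degrees(t).round(),np.round(204.5-210*np.sin(t)),np.round(-47.6-210*np.cos(t))])
E
```

```text
37.85 [ 0.649 -0.231  0.253] 
 [[-0.104  0.002  0.995]
 [-0.995 -0.001 -0.104]
 [ 0.001 -1.     0.002]] w 0.0088 F [ 1.1 -0.8  2.8] q [-0.5   0.59  1.22  0.    1.33 -0.4 ]
[[ 103.   -0.   -0.]
 [  97.   -4.  -22.]
 [  91.   -5.  -44.]
 [  85.   -5.  -66.]
 [  79.   -2.  -88.]
 [  73.    4. -110.]
 [  67.   12. -131.]
 [  61.   22. -151.]
 [  55.   33. -169.]
 [  48.   47. -187.]
 [  42.   63. -203.]
 [  36.   80. -217.]
 [  30.   99. -229.]
 [  24.  118. -239.]
 [  18.  139. -247.]
 [  12.  161. -253.]
 [   6.  183. -256.]
 [  -0.  205. -258.]]
```

Request:
drive_tool(plan=[[0, -4, -22, 0, 0, 0, 0], [0, -5, -44, 0, 0, 0, 0], [0, -5, -66, 0, 0, 0, 0], [0, -2, -88, 0, 0, 0, 0], [0, 4, -110, 0, 0, 0, 0], [0, 12, -131, 0, 0, 0, 0], [0, 22, -151, 0, 0, 0, 0], [0, 33, -169, 0, 0, 0, 0], [0, 47, -187, 0, 0, 0, 0], [0, 63, -203, 0, 0, 0, 0]])

```text
time: 38.85
position: [0.4463, -0.2099, 0.1888]
tool_rot: [0.473, -0.525, 0.526, -0.474]
ft_force: [1.0, 0.6, -0.8]
grip_width: 0.0093
```

Request:
drive_tool(plan=[[0, 17, -14, 0, 0, 0, 0], [0, 36, -26, 0, 0, 0, 0], [0, 55, -36, 0, 0, 0, 0], [0, 76, -44, 0, 0, 0, 0], [0, 98, -50, 0, 0, 0, 0], [0, 120, -53, 0, 0, 0, 0], [0, 132, -54, 0, 0, 0, 0], [0, 140, -54, 0, 0, 0, 0], [0, 140, -54, 0, 0, 0, 0], [0, 140, -54, 0, 0, 0, 0]])

```text
time: 39.85
position: [0.3916, -0.2039, 0.0484]
tool_rot: [-0.474, 0.526, -0.524, 0.473]
ft_force: [-4.9, -1.6, -0.2]
grip_width: 0.0086
```

```bash
python3 - <<'E'
from h import *
where()
E
```

```text
39.85 [ 0.392 -0.204  0.048] 
 [[-0.103 -0.003  0.995]
 [-0.995  0.002 -0.103]
 [-0.001 -1.    -0.003]] w 0.0086 F [-4.9 -1.6 -0.2] q [-0.73  0.62  2.02 -0.    0.5  -0.63]
```

Request:
drive_tool(plan=[[0, 2, 0, 0, 0, 0, 0], [0, 2, 0, 0, 0, 0, 0], [0, 2, 0, 0, 0, 0, 30], [0, 2, 0, 0, 0, 0, 30], [0, 2, 0, 0, 0, 0, 30], [0, 2, 0, 0, 0, 0, 30], [0, -35, 0, 0, 0, 0, 30], [0, -80, 0, 0, 0, 0, 30], [0, -125, 0, 0, 0, 0, 30], [0, -170, 0, 0, 0, 0, 30]])

```text
time: 40.85
position: [0.3929, -0.2042, 0.2202]
tool_rot: [-0.473, 0.525, -0.525, 0.473]
ft_force: [-0.0, -0.4, -1.0]
grip_width: 0.0297
```

Request:
drive_tool(plan=[[-45, -20, 15, 0, 0, 0, 30], [-90, -50, 30, 0, 0, 0, 30], [-135, -70, 45, 0, 0, 0, 30], [-180, -80, 55, 0, 0, 0, 30], [-220, -80, 55, 0, 0, 0, 30], [-220, -80, 55, 0, 0, 0, 30], [-220, -80, 55, 0, 0, 0, 30]])

```text
time: 41.55
position: [0.4703, 0.0097, 0.2984]
tool_rot: [0.474, -0.524, 0.525, -0.474]
ft_force: [0.1, -0.9, -0.1]
grip_width: 0.0299
```

```bash
python3 - <<'E'
from h import *
where()
a=camera("side");b=camera("top")
for t in ("lid_bar","pan_bar","roll1_mid","beaker","jam","dish","block","shaker"):
    print(t,[(d["conf"],d["location"]) for d in mark_of("side",t)][:4],[(d["conf"],d["location"]) for d in mark_of("top",t)][:4])
a=cv2.resize(a[90:384,150:370],(396,529));b=cv2.resize(b[70:320,110:430],(400,312))
b=np.vstack([b,np.zeros((217,400,3),np.uint8)])
cv2.imwrite("pics/f.png",np.hstack([a,b]))
E
```

```text
41.55 [0.47  0.01  0.298] 
 [[-0.1   -0.     0.995]
 [-0.995 -0.    -0.1  ]
 [ 0.    -1.    -0.   ]] w 0.0299 F [ 0.1 -0.9 -0.1] q [-0.22  0.22  1.7  -0.    1.21 -0.12]
lid_bar [(0.62, [215.9, 258.5])] [(0.6, [319.5, 244.1])]
pan_bar [(0.61, [205.5, 132.6])] [(0.72, [190.9, 245.3])]
roll1_mid [(0.53, [277.0, 148.2])] [(0.55, [177.1, 170.6])]
beaker [(0.83, [205.0, 347.3])] [(0.58, [384.9, 254.0])]
jam [(0.59, [190.6, 302.6])] [(0.64, [139.6, 254.8]), (0.55, [343.8, 264.4]), (0.21, [170.8, 269.2])]
dish [(0.81, [260.1, 351.1])] [(0.75, [389.6, 214.0])]
block [(0.67, [185.4, 160.7])] [(0.58, [174.8, 270.4]), (0.58, [141.6, 252.8]), (0.3, [326.1, 188.1])]
shaker [(0.9, [330.6, 212.5]), (0.7, [209.0, 346.4]), (0.36, [258.6, 354.3])] [(0.73, [263.5, 131.2])]
```

View pics/f.png

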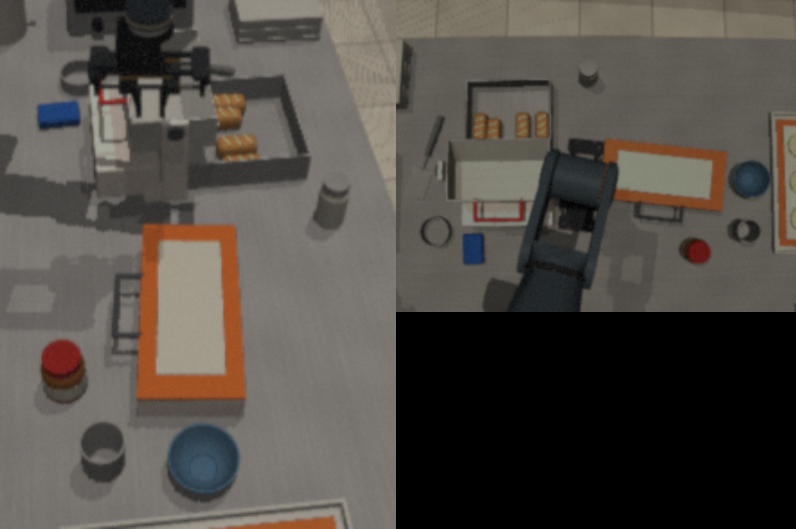

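Both views show the lid shut, the pan upright and empty, and all four rolls in the tub (top view (480,126), (494,128), (523,124), (541,124)). The other things are where they were, and the arm touches nothing.

```bash
python3 -c "
from rig import *
print(hand_in())"
```

```text
the job is handed in; nothing more can be done
None
```

The job is done and handed in after about 42 s of robot time. I swung the lid over until it stayed open and moved all four rolls one by one into the upright pan. I then tipped the pan by its bar until they fell into the tub, brought it back upright and shut the bin.

The last pictures from both cameras show:
- **Rolls:** all four are in the tub, and the bin was already empty before I tipped the pan.
- **Pan and lid:** the pan is upright and empty, and the lid is shut.
- **Other things on the bench:** they look unmoved by eye and from the network marks. I did not measure the ring cutter or the turner again.
- **Arm:** it is clear of everything, and the highest force I saw reported was about 18 N.

No check failed. The networks did disagree at times, with false marks such as "jam" on the cutter, and they usually found only one roll. I therefore counted and placed the rolls from the pictures. I saw no sign of a roll being knocked aside.

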